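# Wind the slide table to the red pointer with its loose crank

## Task

Fit the loose crank onto the square shaft end of the slide table's gearbox, right down on its seat, then wind it until the white line on the carriage lines up with the tip of the red pointer, not the yellow one. Move the carriage only by winding the crank, never by pushing the carriage itself, and leave the crank standing on the shaft. Leave the tape roll, the beaker and the red-handled hex driver where they are.

Things in the scene. Friction and masses are not known exactly. Their poses are not given: they have to be found in the camera images.
- crank: loose steel crank, 0.22 to 0.45 kg, standing on its hub. Origin: centre of the hub's underside, z up, x along the arm towards the grip. Square hub 36 x 36 mm, z = 0 to 40 mm; in its underside a square socket 21.6 mm wide, 30 mm deep, sides parallel to x and y. Arm 20 mm wide, z = 30 to 40 mm, out to x = 80 mm
- boss_top (a point): centre of the top of the crank's boss, 68 mm above the hub's underside on the hub's axis. The boss is 30 x 30 mm, 28 mm high, its faces square to the crank's x and y; hold the crank here from above
- grip_top (a point): centre of the top of the crank's black upright round grip: 20 mm in diameter, 55 mm high, at x = 68 mm, z = 42 to 97 mm in the crank's frame. It goes round with the crank, and spins freely on its own pin (so the point's orientation means nothing)
- shaft_seat (a point): fixed point on the grey gearbox (70 x 70 mm, 60 mm high) at one end of the table: on the vertical shaft axis, on the 38 mm round collar on which the crank's hub rests when fully down, 64 mm above the bench. Axes are the slide table's: y along the carriage's travel, from gearbox towards carriage
- shaft_tip (a point): fixed point on the shaft axis at the steel shaft end's top, 26 mm above the seat. The end is square, 20 mm wide, the top 4 mm tapering to 16 mm. Its angle about the vertical differs each time and is not reported (this point does not turn): it must be felt or seen. It takes about 0.12 N m to turn (some 2 N at the grip) and stays where it is left
- carriage (a joint): travel of the blue carriage along the table's y (m), 0 about mid-travel, ends at -0.065 and +0.065. One turn of the shaft moves it 20 mm: clockwise seen from above moves it along +y, away from the gearbox, counter-clockwise towards it; it stays where it is left. A round brass fixture is clamped on it, its top under 90 mm above the bench
- carriage_line (a point): top end of the white vertical line in the middle of the carriage's dark front apron, 39 mm above the bench. Axes are the slide table's
- red_pointer: fixed red pointer standing on the bench in front of the slide table, 47 mm high, 26 mm wide; origin under its tip, axes parallel to the slide table's: the carriage line is in line when its y in this frame is 0. Either on the gearbox's side of the carriage or on the far side; 40 to 52 mm of travel away at the start
- yellow_pointer: the same pointer in yellow, on the other side of the carriage: not the target
- tape_roll: blue tape roll, 100 mm across, 19 mm high, lying loose on the bench; origin centre of underside; leave alone
- beaker: clear plastic beaker, 49 mm across, 88 mm high, loose behind the table; origin centre of underside; leave alone
- hex_driver: hex driver with red T-handle, 138 x 88 x 17 mm, lying loose; origin centre of underside; leave alone

How it is judged (in metres and radians):
On the way:
1. the crank is fully down on the square shaft, before the carriage has been moved (at most 9 mm) (horizontal distance between crank and shaft_seat below 0.005 m and z of crank in the frame of shaft_seat below 0.005 m and angle between crank's own z axis and vertical below 0.12 rad and value of joint carriage between -0.009 and 0.009 m), for 0.2 s.
At the end, for the whole second after the job is handed in: the carriage's white line is within 3 mm of the red pointer along the travel and at rest; the crank stands on the square shaft, fully down (within 5 mm of its seat), centred within 5 mm, upright within 0.12 rad, at rest (horizontal distance between crank and shaft_seat below 0.005 m and z of crank in the frame of shaft_seat below 0.005 m and angle between crank's own z axis and vertical below 0.12 rad and y of carriage_line in the frame of red_pointer between -0.003 and 0.003 m and velocity of joint carriage between -0.002 and 0.002 m/s and linear speed of crank below 0.02 m/s); the robot touches nothing.
It fails at once if the carriage or its fixture pushed by the robot or with the crank (over 5 N) (contact force between carriage and the arm above 5 N or contact force between carriage and the fingers above 5 N or contact force between carriage and crank above 5 N).
It fails at once if the tape roll moved more than 20 mm (distance of tape_roll from where it was at the start of the episode above 0.02 m).
It fails at once if the beaker moved more than 20 mm or tipped over (distance of beaker from where it was at the start of the episode above 0.02 m or angle between beaker's own z axis and vertical above 0.5 rad).
It fails at once if the hex driver moved more than 20 mm (distance of hex_driver from where it was at the start of the episode above 0.02 m).
It also fails if it takes over 72 s, if anything falls off the work surface, if the arm or the gripper's body presses on something with over 40 N, if the wrist force passes 120 N, or if a joint passes its speed limit or range.

## Robot

A 6-joint arm with a two-finger parallel gripper is mounted at the origin on a cart in front of the work surface, level with it; the furniture and walls round the work are solid. World frame = base frame: x ahead of the robot, y to its left, z up, the work surface at z = 0. Lengths are in m, angles in degrees, forces in N, time in s.
With the tool pointing down it reaches from about 0.4 to 0.825 m from the base axis. Payload 7 kg.
Tool frame: the origin (TCP) lies midway between the tips of the shut fingers; the grasp point (between the pads) lies r.grip_depth behind it (r.grip_depth is the distance from the TCP to the grasp point, in m); z points along the fingers, y is the line along which they close (so a half turn about z gives the same grasp; the last joint's range is limited). The gripper opens to 88 mm and grips with 3 to 60 N. Pads are 19 mm wide; open, the fingers measure 130 mm over their backs; the gripper's body (78 mm by 193 mm) begins 47 mm behind the grasp point.
Start: joints at [82.282, 20.546, 0.682, 0, -70.136, -16.507], TCP at [0.277, 0.616, 0.227] pointing down, gripper open.
Joint ranges: [-176.03, 176.03], [-82.01, 121.73], [-58.28, 71.71], [-173.87, 95.51], [-174.79, -0.11], [-173.66, 173.66]. Speed limits (degrees/s): [136.94, 136.94, 172.46, 180, 180, 180].

## Interface

Orientations are given as [roll, pitch, yaw] about the fixed x, y, z axes, in that order (R = Rz(yaw) Ry(pitch) Rx(roll)).
In Python, from plant import r gives the robot as it stands.
- The arm moves only by the shell command python3 drive.py 'ROWS' [OPENING] [FORCE]. ROWS is a JSON list of rows, 1 to 12 of them, each an object with the fields x, y, z (the shift in units of 25 mm), rx, ry, rz (a rotation vector in degrees); a field left out counts as zero; each row is the pose to reach, as a shift and turn from the pose commanded when the command began, along the tool's axes at that moment; what a row does not reach only later rows make up. A row lasts 1/12 s, in which the tool goes at most 0.0417 m and 7.16 degrees, less where a joint would pass 70% of its speed; a pose out of reach is approached as far as the arm can. OPENING is the finger opening in m, set as the command begins (- or left out keeps the last). The fingers move at their own pace and stop on an object; FORCE is the grip in N (left out, the last holds). Time passes only in rows, so rows that do not move let the fingers close. It prints the time, the measured TCP pose, the force, the opening and the grip force at its end. Input that does not fit is refused with a message, and nothing moves.
- r.get_state(): the state, without advancing time (a new reading comes with each control period).
- r.capture(name): name is "scene" or "top" or "wrist"; returns a dict with "frame" (384x512x3 uint8, red, green, blue), "z_map" (384x512 float32, m along the optical axis (not along the pixel's ray), 0 where there is no reading), "fx", "fy", "cx", "cy" (pixels), "cam_to_world" (4x4, takes a point from camera to world coordinates). Camera axes: x right, y down, z forward; pixel columns grow to the right and rows downward; lengths in m; the calibration is good to about 2 mm. A picture is of the moment at which its call begins.
- r.close_job(): hands the job in; it is judged then, once.
The state is a dict: "time_s": time; "joints": joint angles; "qd": joint speeds; "joint_torque": joint torques, N m; "tcp_pos": TCP position; "eef_rot": TCP orientation; "contact_force": force on the tool from outside, world axes, zero at the start; "moment": the same for the moment, N m; "gripper_width": finger opening in m; "gripper_force": force on a finger pad.
Only numpy, scipy, OpenCV 4.12 (cv2) and the standard library are available. Lean on these libraries where they do the work, as an engineer would, in place of code of your own. Each camera call takes 0.05 s, during which the arm holds its last target. There are 200 camera calls.

## Working session

There is one attempt and no reset: what is moved stays moved. The work goes in short steps, Python scripts to look and compute and a shell command to move; the robot and the scene stay as the last step left them, time stands still between calls to the robot, and variables do not carry over. Pictures are saved under pics/ and viewed, at most 10 in all, crops included, and the job is handed in when it is done.

```bash
ls; mkdir -p pics; python3 - <<'E'
from plant import r
import cv2,numpy as np
s=r.get_state();print({k:np.round(v,3).tolist() for k,v in s.items()},r.grip_depth)
for n in("scene","top"):
    c=r.capture(n);cv2.imwrite(f"pics/{n}0.png",c["frame"][...,::-1]);np.savez(f"pics/{n}0.npz",**c)
    print(n,c["fx"],c["fy"],c["cx"],c["cy"],np.round(c["cam_to_world"],3).tolist())
E
```

```text
drive.py
pics
plant.py
{'time_s': 0.0, 'joints': [82.281, 20.593, 0.635, -0.02, -70.134, -16.503], 'qd': [-0.004, 0.039, 0.068, -0.054, -0.013, -0.107], 'joint_torque': [-0.0, -58.271, 29.306, 6.997, 0.007, -0.0], 'tcp_pos': [0.277, 0.615, 0.226], 'eef_rot': [179.906, -0.008, -24.229], 'contact_force': [-0.245, -0.04, 0.129], 'moment': [0.019, -0.061, -0.0], 'gripper_force': 0.0, 'gripper_width': 0.088} 0.0188
scene 449.25813674334603 449.25813674334603 254.82644707973105 191.9421891840714 [[-0.993, 0.099, -0.062, 0.629], [0.117, 0.84, -0.529, 0.751], [-0.0, -0.533, -0.846, 1.152], [0.0, 0.0, 0.0, 1.0]]
top 382.8712419852268 382.8712419852268 261.4094603483093 190.50910830631372 [[0.114, -0.973, 0.203, 0.364], [-0.993, -0.112, 0.019, 0.051], [0.004, -0.204, -0.979, 0.92], [0.0, 0.0, 0.0, 1.0]]
```

View pics/scene0.png

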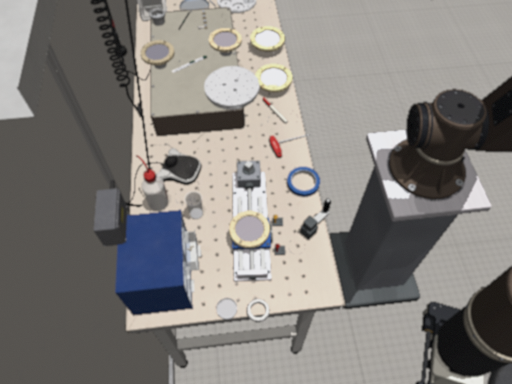

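View pics/top0.png

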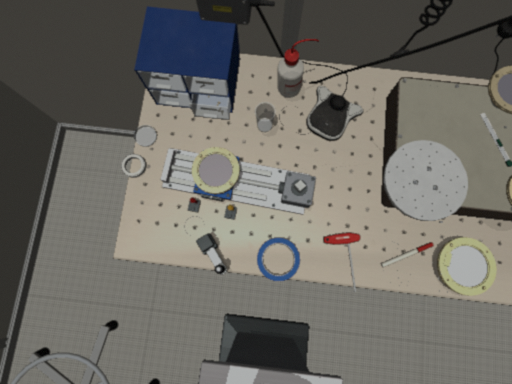

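The top view shows the crank hub at (207,243) with its grip at (220,268), the shaft at (298,188), the red pointer at (193,205) on the far side and the yellow at (231,212). The carriage line is between them. Red is therefore on the +y side, which means winding clockwise.

```bash
cat > h.py <<'E'
import numpy as np,cv2
from plant import r
def ray(c,u,v,z):
    T=c["cam_to_world"];d=T[:3,:3]@np.array([(u-c["cx"])/c["fx"],(v-c["cy"])/c["fy"],1.0]);o=T[:3,3]
    return o+d*(z-o[2])/d[2]
def cloud(c):
    v,u=np.mgrid[:384,:512];z=c["z_map"]
    p=np.stack([(u-c["cx"])/c["fx"]*z,(v-c["cy"])/c["fy"]*z,z],-1)
    T=c["cam_to_world"];p=p@T[:3,:3].T+T[:3,3];p[z==0]=np.nan;return p
def proj(c,p):
    T=c["cam_to_world"];q=(np.array(p)-T[:3,3])@T[:3,:3];return np.array([c["fx"]*q[0]/q[2]+c["cx"],c["fy"]*q[1]/q[2]+c["cy"]])
def snap(n,f):
    c=r.capture(n);np.savez(f"pics/{f}.npz",**c);cv2.imwrite(f"pics/{f}.png",c["frame"][...,::-1]);return c
def tool(dp):
    from scipy.spatial.transform import Rotation as R
    return R.from_euler("xyz",r.get_state()["eef_rot"],degrees=True).inv().apply(dp)
E
python3 - <<'E'
from h import *
c=np.load("pics/top0.npz");P=cloud(c)
for n,u,v in[("hub",207,243),("grip",220,268),("shaft",299,187),("red",193,205),("yel",231,212),("fixt",216,171),("gb1",284,184),("tape",278,259),("beaker",265,118),("hex",342,239)]:
    print(n,np.round(P[v,u],3), c["frame"][v,u])
f=c["frame"];hsv=cv2.cvtColor(f,cv2.COLOR_RGB2HSV)
box=np.zeros((384,512),bool);box[195:285,180:245]=1
for lo,hi in((.05,.064),(.064,.075),(.09,.105),(.03,.047)):
    m=box&(P[...,2]>lo)&(P[...,2]<hi)
    if m.any():print(lo,m.sum(),np.round(P[m].mean(0),4))
E
```

```text
hub [0.409 0.174 0.068] [78 83 82]
grip [0.358 0.135 0.098] [104 105 106]
shaft [ 0.552 -0.014  0.094] [164 166 160]
red [0.498 0.229 0.009] [75 80 78]
yel [0.492 0.136 0.005] [73 78 78]
fixt [0.575 0.178 0.061] [138 132 135]
gb1 [0.563 0.018 0.061] [70 72 74]
tape [0.394 0.011 0.001] [166 157 141]
beaker [0.743 0.082 0.   ] [142 140 135]
hex [ 0.457 -0.133  0.017] [152  59  54]
0.05 21 [0.3917 0.1594 0.0576]
0.064 186 [0.4085 0.179  0.0684]
0.09 68 [0.3564 0.1375 0.0973]
0.03 413 [0.4406 0.1644 0.0397]
```

Units first: shifts go in units of 25 mm. So 0.346 m is 13.84, 0.3 m is 12.

```bash
python3 drive.py '[{"x": 12,"y": 13.84,"z": 0.8,"rz": 117},{"x": 12,"y": 13.84,"z": 0.8,"rz": 117},{"x": 12,"y": 13.84,"z": 0.8,"rz": 117},{"x": 12,"y": 13.84,"z": 0.8,"rz": 117},{"x": 12,"y": 13.84,"z": 0.8,"rz": 117},{"x": 12,"y": 13.84,"z": 0.8,"rz": 117},{"x": 12,"y": 13.84,"z": 0.8,"rz": 117},{"x": 12,"y": 13.84,"z": 0.8,"rz": 117},{"x": 12,"y": 13.84,"z": 0.8,"rz": 117},{"x": 12,"y": 13.84,"z": 0.8,"rz": 117},{"x": 12,"y": 13.84,"z": 0.8,"rz": 117},{"x": 12,"y": 13.84,"z": 0.8,"rz": 117}]' 0.088
```

```text
time_s: 1.1
tcp_pos: [0.4085, 0.1711, 0.206]
eef_rot: [180.0, -0.1, -110.8]
contact_force: [-0.9, 0.9, -0.8]
gripper_width: 0.0877
gripper_force: 0.0
```

```bash
python3 drive.py '[{"rz": 7},{"rz": 14},{"rz": 21},{"rz": 28},{"rz": 31},{"rz": 31},{"rz": 31}]'
python3 - <<'E'
from h import *
c=snap("wrist","w1");print(c["fx"],np.round(c["cam_to_world"],3).tolist());P=cloud(c)
for n,lo,hi in(("boss",.064,.072),("grip",.092,.102),("arm",.034,.044)):
    m=(P[...,2]>lo)&(P[...,2]<hi);print(n,m.sum(),np.round(np.nanmean(P[m],0),4) if m.any() else 0)
    if n!="arm" and m.any():print(cv2.minAreaRect((P[m][:,:2]*1000).astype(np.float32)))
E
```

```text
time_s: 1.68
tcp_pos: [0.4085, 0.1768, 0.2064]
eef_rot: [180.0, -0.0, -141.0]
contact_force: [0.1, -1.3, 0.6]
gripper_width: 0.0875
gripper_force: 0.0
286.33036229981894 [[-0.629, 0.745, 0.223, 0.348], [0.778, 0.602, 0.18, 0.128], [-0.0, 0.287, -0.958, 0.366], [0.0, 0.0, 0.0, 1.0]]
boss 2237 [0.5187 0.1467 0.0669]
((551.0037841796875, 121.62580108642578), (213.43014526367188, 277.967529296875), 31.206754684448242)
grip 359 [0.3674 0.1291 0.0972]
((456.94427490234375, 61.8956184387207), (18.302988052368164, 270.9631652832031), 52.9029655456543)
arm 2226 [0.4732 0.1307 0.0399]
```

View pics/w1.png

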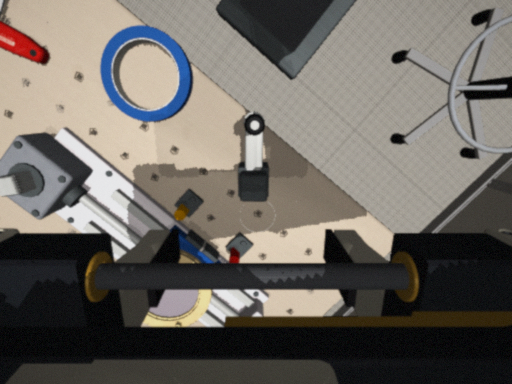

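The wrist view shows the crank upright, with the grip top at about (254,123) and the boss at about (254,180). The arm is aligned with the tool x axis. The gearbox shaft is at (15,182) on the left.

```bash
python3 - <<'E'
from h import *
c=dict(np.load("pics/w1.npz"));P=cloud(c);box=np.zeros((384,512),bool);box[100:210,225:285]=1
for n,lo,hi in(("boss",.0655,.071),("grip",.092,.102)):
    m=box&(P[...,2]>lo)&(P[...,2]<hi);print(n,m.sum(),np.round(P[m].mean(0),4),cv2.minAreaRect((P[m][:,:2]*1000).astype(np.float32)))
    v,u=np.where(m);print(u.min(),u.max(),v.min(),v.max())
print(proj(c,[.4085,.1768,.068]))
E
```

```text
boss 730 [0.4092 0.1798 0.0687] ((409.4082336425781, 180.23651123046875), (30.344799041748047, 29.289329528808594), 38.50855255126953)
240 267 174 201
grip 339 [0.3563 0.1377 0.0975] ((356.3313293457031, 137.82708740234375), (18.79557228088379, 18.130041122436523), 83.28379821777344)
244 264 114 135
[251.58125789 185.5834942 ]
```

Converted, 0.162 m is 6.48, 0.12 m is 4.8.

```bash
python3 drive.py '[{"x": -0.104,"y": 0.08,"z": 1.2,"rz": 0.5},{"x": -0.104,"y": 0.08,"z": 2.4,"rz": 0.5},{"x": -0.104,"y": 0.08,"z": 3.6,"rz": 0.5},{"x": -0.104,"y": 0.08,"z": 4.8,"rz": 0.5},{"x": -0.104,"y": 0.08,"z": 5.6,"rz": 0.5},{"x": -0.104,"y": 0.08,"z": 6.2,"rz": 0.5},{"x": -0.104,"y": 0.08,"z": 6.48,"rz": 0.5},{"x": -0.104,"y": 0.08,"z": 6.48,"rz": 0.5}]'
python3 drive.py '[{},{},{},{},{},{},{},{},{},{}]' 0.02 40
```

```text
time_s: 2.4
tcp_pos: [0.4087, 0.1794, 0.0432]
eef_rot: [-180.0, -0.2, -141.6]
contact_force: [-0.5, -0.2, -0.5]
gripper_width: 0.0877
gripper_force: 0.0
time_s: 3.23
tcp_pos: [0.4094, 0.1801, 0.0446]
eef_rot: [-180.0, -0.0, -141.7]
contact_force: [-0.4, -0.6, 1.3]
gripper_width: 0.03
gripper_force: 40.0
```

Converted, -0.13 m is -5.2, -0.1 m is -4.

```bash
python3 drive.py '[{"z": -1.2},{"z": -2.4},{"z": -4},{"z": -5.6},{"x": -0.4,"y": -1.2,"z": -6.8},{"x": -0.8,"y": -2.4,"z": -6.8},{"x": -1.2,"y": -3.6,"z": -6.8},{"x": -1.6,"y": -4.8,"z": -6.8},{"x": -1.6,"y": -5.2,"z": -6.8},{"x": -1.6,"y": -5.2,"z": -6.8},{"x": -1.6,"y": -5.2,"z": -6.8}]'
python3 - <<'E'
from h import *
c=snap("wrist","w2");P=cloud(c)
print(proj(c,[.552,-.014,.09]))
u,v=proj(c,[.552,-.014,.09]).astype(int);box=np.zeros((384,512),bool);box[max(v-35,0):v+35,max(u-35,0):u+35]=1
for lo,hi in((.087,.093),(.066,.085),(.0625,.066),(.057,.0625)):
    m=box&(P[...,2]>lo)&(P[...,2]<hi);print(lo,m.sum(),np.round(P[m].mean(0),4) if m.any() else 0,cv2.minAreaRect((P[m][:,:2]*1000).astype(np.float32)) if m.sum()>4 else 0)
x,y=max(u-50,0),max(v-50,0)
cv2.imwrite("pics/w2c.png",np.hstack([cv2.resize(c["frame"][y:y+100,x:x+100,::-1],(400,400),interpolation=cv2.INTER_CUBIC),cv2.resize(c["frame"][...,::-1],(400,400))]));print(x,y)
E
```

```text
time_s: 4.15
tcp_pos: [0.5207, 0.1022, 0.2132]
eef_rot: [179.9, -0.1, -141.8]
contact_force: [-0.8, -0.0, -4.8]
gripper_width: 0.0297
gripper_force: 40.0
[138.16478978 142.82652633]
0.087 393 [ 0.5575 -0.0161  0.0904] ((558.4388427734375, -16.679418563842773), (19.59843635559082, 20.38881492614746), 46.06071090698242)
0.066 180 [ 0.5508 -0.0123  0.0737] ((555.8400268554688, -15.534252166748047), (34.143985748291016, 30.100923538208008), 49.696529388427734)
0.0625 548 [ 0.556  -0.0167  0.0645] ((557.0426025390625, -18.16119956970215), (61.66777420043945, 60.818763732910156), 88.593017578125)
0.057 2461 [ 0.5574 -0.0186  0.0608] ((558.0673828125, -16.72333526611328), (69.8186264038086, 69.54645538330078), 85.81888580322266)
88 92
```

View pics/w2c.png

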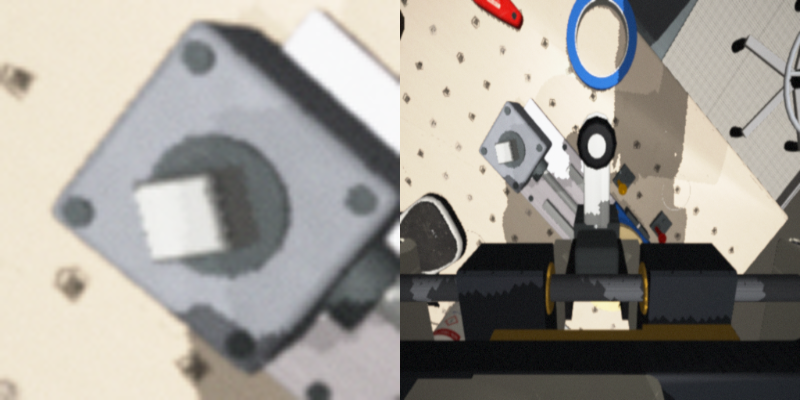

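The crop shows the bright shaft end with corners at about (135,185), (210,175), (225,255) and (155,262). It sits on a grey gearbox at image (138,143), rotated about 7° from the image axes. I'll refine the angle from the bright top face.

```bash
python3 - <<'E'
from h import *
c=dict(np.load("pics/w2.npz"));P=cloud(c)
g=cv2.cvtColor(c["frame"],cv2.COLOR_RGB2GRAY)
for t in(185,200,215):
    m=np.zeros((384,512),np.uint8);m[130:162,115:150]=(g[130:162,115:150]>t)&(P[130:162,115:150,2]>.07)
    cs=max(cv2.findContours(m,0,cv2.CHAIN_APPROX_NONE)[0],key=cv2.contourArea)[:,0,:]
    w=np.array([ray(c,a,b,.089)[:2]*1000 for a,b in cs],np.float32);print(t,len(w),cv2.minAreaRect(w))
    q=cv2.approxPolyDP(w.reshape(-1,1,2),4,True)[:,0];e=np.roll(q,-1,0)-q
    print(q.round(1).tolist(),np.round(np.degrees(np.arctan2(e[:,1],e[:,0]))%90,1),np.hypot(*e.T).round(1))
m=np.zeros((384,512),bool);m[110:180,90:180]=1
for lo in(.0865,.088,.0885,.0895):
    k=m&(P[...,2]>lo)&(P[...,2]<.095);print(lo,k.sum(),cv2.minAreaRect((P[k][:,:2]*1000).astype(np.float32)),P[k].mean(0).round(4))
E
```

```text
185 65 ((558.8419799804688, -17.256244659423828), (17.79341697692871, 17.12722396850586), 47.31608200073242)
[[547.5999755859375, -17.299999237060547], [558.9000244140625, -28.600000381469727], [570.7999877929688, -16.899999618530273], [558.5, -6.0]] [45.1 44.5 48.6 46.3] [15.9 16.7 16.5 15.7]
200 65 ((558.97802734375, -17.385540008544922), (17.17099952697754, 16.751955032348633), 47.316078186035156)
[[547.5999755859375, -17.299999237060547], [559.7999877929688, -28.100000381469727], [570.7999877929688, -16.899999618530273], [558.5, -6.0]] [48.5 45.3 48.6 46.3] [16.2 15.8 16.5 15.7]
215 60 ((559.2518920898438, -17.44491958618164), (16.53018569946289, 16.270309448242188), 47.35171890258789)
[[559.7999877929688, -28.100000381469727], [570.0, -17.399999618530273], [559.0999755859375, -6.800000190734863], [549.0, -17.600000381469727]] [46.3 45.7 47.1 45.6] [14.8 15.2 14.8 15. ]
0.0865 404 ((558.333740234375, -16.68693733215332), (20.012950897216797, 20.306486129760742), 47.250457763671875) [ 0.5575 -0.0161  0.0903]
0.088 362 ((558.1095581054688, -16.380891799926758), (19.154525756835938, 18.816537857055664), 44.77557373046875) [ 0.5577 -0.0163  0.0906]
0.0885 350 ((558.08056640625, -16.52194595336914), (18.47793197631836, 18.67622184753418), 45.08684158325195) [ 0.5577 -0.0164  0.0907]
0.0895 315 ((557.9301147460938, -16.335838317871094), (17.909852981567383, 17.53782844543457), 45.23782730102539) [ 0.5579 -0.0165  0.0909]
```

```bash
python3 drive.py '[{"x": 0.44,"y": -1.16,"rz": -4},{"x": 0.88,"y": -2.32,"rz": -8.1},{"x": 1.32,"y": -3.48,"rz": -8.1},{"x": 1.756,"y": -4.668,"rz": -8.1},{"x": 1.756,"y": -4.668,"z": 1.2,"rz": -8.1},{"x": 1.756,"y": -4.668,"z": 2,"rz": -8.1},{"x": 1.756,"y": -4.668,"z": 2.52,"rz": -8.1},{"x": 1.756,"y": -4.668,"z": 2.52,"rz": -8.1},{"x": 1.756,"y": -4.668,"z": 2.52,"rz": -8.1},{"x": 1.756,"y": -4.668,"z": 2.52,"rz": -8.1}]'
python3 - <<'E'
from h import *
s=r.get_state();print(np.round(s["tcp_pos"],4),s["eef_rot"],tool([.5583-s["tcp_pos"][0],-.0167-s["tcp_pos"][1],0]))
E
```

```text
time_s: 5.03
tcp_pos: [0.5598, -0.0151, 0.1527]
eef_rot: [-179.9, 0.1, -133.5]
contact_force: [0.6, 1.2, -3.8]
gripper_width: 0.0298
gripper_force: 40.0
[ 0.5598 -0.0151  0.1527] [-1.79942596e+02  6.09234389e-02 -1.33488028e+02] [ 2.20022456e-03 -3.79399203e-05 -2.30152147e-06]
```

```bash
for i in 1 2 3; do python3 drive.py '[{}]' | sed -n 2,4p; done
```

```text
tcp_pos: [0.56, -0.0151, 0.153]
eef_rot: [-179.9, 0.1, -133.5]
contact_force: [-0.1, -0.7, -3.2]
tcp_pos: [0.5599, -0.0153, 0.1528]
eef_rot: [-179.9, 0.1, -133.5]
contact_force: [-0.8, -0.2, -3.2]
tcp_pos: [0.5597, -0.0155, 0.1525]
eef_rot: [-180.0, 0.1, -133.5]
contact_force: [-0.7, -0.3, -4.3]
```

```bash
python3 drive.py '[{"x": 0.084},{"x": 0.084,"z": 0.32},{"x": 0.084,"z": 0.56},{"x": 0.084,"z": 0.72},{"x": 0.084,"z": 0.88},{"x": 0.084,"z": 0.88}]'; python3 drive.py '[{"z": 0.12},{"z": 0.2},{"z": 0.2}]'
```

```text
time_s: 5.78
tcp_pos: [0.5574, -0.0174, 0.1283]
eef_rot: [179.9, -0.1, -133.6]
contact_force: [-0.0, 0.5, -4.5]
gripper_width: 0.0294
gripper_force: 40.0
time_s: 6.03
tcp_pos: [0.5576, -0.0174, 0.1241]
eef_rot: [180.0, -0.0, -133.6]
contact_force: [-0.7, -0.9, -3.9]
gripper_width: 0.0298
gripper_force: 40.0
```

```bash
python3 drive.py '[{"z": 0.16},{"z": 0.32},{"z": 0.44},{"z": 0.44}]';python3 drive.py '[{"z": 0.08},{"z": 0.16},{"z": 0.2},{"z": 0.2}]'
```

```text
time_s: 6.37
tcp_pos: [0.5574, -0.0174, 0.1127]
eef_rot: [180.0, -0.0, -133.6]
contact_force: [-0.2, 0.4, -3.7]
gripper_width: 0.0298
gripper_force: 40.0
time_s: 6.7
tcp_pos: [0.5579, -0.0174, 0.1086]
eef_rot: [-180.0, -0.0, -133.6]
contact_force: [-0.0, -0.2, -3.1]
gripper_width: 0.0297
gripper_force: 40.0
```

```bash
python3 drive.py '[{"z": 0.04},{"z": 0.08},{"z": 0.08},{"z": 0.08}]'; python3 drive.py '[{},{},{},{},{},{}]' 0.06
python3 - <<'E'
from h import *
c=snap("top","t1");P=cloud(c);v0=np.zeros((384,512),bool)
u,v=proj(c,[.558,-.017,.13]).astype(int)
c=snap("wrist","w3");P=cloud(c)
for n,lo,hi in(("boss",.127,.137),("grip",.155,.167)):
    m=(P[...,2]>lo)&(P[...,2]<hi)&(np.hypot(P[...,0]-.558,P[...,1]+.017)<.09);print(n,m.sum(),np.nanmean(P[m],0).round(4) if m.any() else 0,cv2.minAreaRect((P[m][:,:2]*1000).astype(np.float32)) if m.any() else 0)
E
```

```text
time_s: 7.03
tcp_pos: [0.558, -0.0174, 0.1085]
eef_rot: [-179.9, 0.0, -133.5]
contact_force: [-6.8, 1.6, 13.9]
gripper_width: 0.0295
gripper_force: 40.0
time_s: 7.53
tcp_pos: [0.5579, -0.0174, 0.1064]
eef_rot: [180.0, -0.0, -133.6]
contact_force: [0.4, 0.5, 0.3]
gripper_width: 0.0587
gripper_force: 0.0
boss 2219 [ 0.5513 -0.0242  0.132 ] ((548.0863647460938, -38.841529846191406), (80.99981689453125, 76.83792877197266), 81.38766479492188)
grip 2576 [ 0.5199 -0.0578  0.1616] ((535.1510620117188, -42.00953674316406), (88.15878295898438, 67.85645294189453), 47.18917465209961)
```

```bash
python3 drive.py '[{"z": -0.8},{"z": -1.8},{"z": -2.88},{"x": 0.4,"z": -3},{"x": 1.4,"z": -3},{"x": 2.4,"z": -3},{"x": 2.72,"z": -3},{"x": 2.72,"z": -2.4},{"x": 2.72,"z": -1.6},{"x": 2.72,"z": -1.32},{"x": 2.72,"z": -1.32}]' 0.06; python3 drive.py '[{},{},{},{},{},{},{},{}]' 0.01 20
```

```text
time_s: 8.55
tcp_pos: [0.5098, -0.0668, 0.1378]
eef_rot: [179.9, -0.2, -133.6]
contact_force: [-0.6, 0.3, 0.7]
gripper_width: 0.06
gripper_force: 0.0
time_s: 9.22
tcp_pos: [0.5111, -0.0667, 0.1398]
eef_rot: [-180.0, 0.0, -133.6]
contact_force: [0.5, -1.0, 0.9]
gripper_width: 0.019
gripper_force: 20.0
```

Converted, -0.068 m is -2.72, 0.068 m is 2.72.

```bash
python3 drive.py '[{"x": -0.024,"y": 0.356},{"x": -0.092,"y": 0.704},{"x": -0.208,"y": 1.04},{"x": -0.364,"y": 1.36},{"x": -0.56,"y": 1.656},{"x": -0.796,"y": 1.924},{"x": -1.064,"y": 2.156},{"x": -1.36,"y": 2.356},{"x": -1.68,"y": 2.512},{"x": -2.016,"y": 2.628},{"x": -2.364,"y": 2.696},{"x": -2.72,"y": 2.72}]'
```

```text
time_s: 10.22
tcp_pos: [0.5077, 0.0296, 0.1394]
eef_rot: [180.0, -0.2, -133.5]
contact_force: [1.8, -6.1, -0.3]
gripper_width: 0.0191
gripper_force: 20.0
```

Converted, -0.136 m is -5.44, -0.1337 m is -5.348.

```bash
python3 drive.py '[{"x": -0.704,"y": -0.092},{"x": -1.36,"y": -0.364},{"x": -1.924,"y": -0.796},{"x": -2.356,"y": -1.36},{"x": -2.628,"y": -2.016},{"x": -2.72,"y": -2.72},{"x": -2.628,"y": -3.424},{"x": -2.356,"y": -4.08},{"x": -1.924,"y": -4.644},{"x": -1.36,"y": -5.076},{"x": -0.704,"y": -5.348},{"y": -5.44}]'
```

```text
time_s: 11.22
tcp_pos: [0.6079, -0.0642, 0.1398]
eef_rot: [-179.9, 0.1, -133.5]
contact_force: [2.1, 2.0, -0.2]
gripper_width: 0.0194
gripper_force: 20.0
```

```bash
python3 drive.py '[{"x": 0.704,"y": 0.092},{"x": 1.36,"y": 0.364},{"x": 1.924,"y": 0.796},{"x": 2.356,"y": 1.36},{"x": 2.628,"y": 2.016},{"x": 2.72,"y": 2.72},{"x": 2.628,"y": 3.424},{"x": 2.356,"y": 4.08},{"x": 1.924,"y": 4.644},{"x": 1.36,"y": 5.076},{"x": 0.704,"y": 5.348},{"y": 5.44}]'
python3 drive.py '[{"x": -0.704,"y": -0.092},{"x": -1.36,"y": -0.364},{"x": -1.924,"y": -0.796},{"x": -2.356,"y": -1.36},{"x": -2.628,"y": -2.016},{"x": -2.72,"y": -2.72},{"x": -2.628,"y": -3.424},{"x": -2.356,"y": -4.08},{"x": -1.924,"y": -4.644},{"x": -1.36,"y": -5.076},{"x": -0.704,"y": -5.348},{"y": -5.44}]'
python3 - <<'E'
from h import *
c=snap("top","t2");c2=snap("scene","s2");c3=snap("wrist","w4")
for k in(c,c2,c3):print([proj(k,p).round() for p in([.5,.23,.047],[.5,.2,.039])])
E
```

```text
time_s: 12.22
tcp_pos: [0.5066, 0.029, 0.1393]
eef_rot: [-180.0, -0.1, -133.5]
contact_force: [3.1, -7.4, -3.4]
gripper_width: 0.0193
gripper_force: 20.0
time_s: 13.22
tcp_pos: [0.6068, -0.0652, 0.1398]
eef_rot: [-180.0, 0.0, -133.6]
contact_force: [1.8, 2.9, 2.2]
gripper_width: 0.0192
gripper_force: 20.0
[array([190., 201.]), array([203., 203.])]
[array([280., 243.]), array([278., 234.])]
[array([515., 326.]), array([495., 303.])]
```

View pics/w4.png

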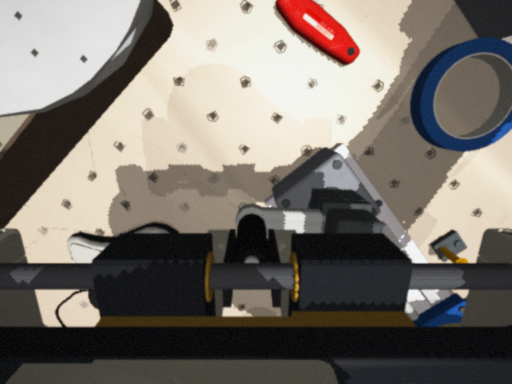

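The wrist view shows the crank still square on the gearbox and the grip between the fingers at (250,240). The red pointer is out of view, so I'll release, go over and measure.

Converted, -0.08 m is -3.2, -0.06 m is -2.4.

```bash
python3 drive.py '[{},{},{},{"z": -1.2},{"z": -2.4},{"z": -3.2}]' 0.05
python3 drive.py '[{"x": -1,"y": 1.28},{"x": -2,"y": 2.56},{"x": -3,"y": 3.84},{"x": -4,"y": 5.12},{"x": -5,"y": 6.4},{"x": -6,"y": 7.68},{"x": -7,"y": 8.96},{"x": -8,"y": 10.24},{"x": -8,"y": 10.24},{"x": -8,"y": 10.24}]'
python3 - <<'E'
from h import *
c=snap("wrist","w5");print(proj(c,[.5,.225,.047]))
E
```

```text
time_s: 13.87
tcp_pos: [0.6073, -0.0637, 0.2214]
eef_rot: [-180.0, -0.0, -133.5]
contact_force: [0.8, -0.3, 0.4]
gripper_width: 0.0488
gripper_force: 0.0
time_s: 14.7
tcp_pos: [0.5581, 0.2597, 0.2184]
eef_rot: [180.0, -0.1, -133.3]
contact_force: [0.3, 0.3, 0.2]
gripper_width: 0.0502
gripper_force: 0.0
[267.96158596 121.99980527]
```

View pics/w5.png

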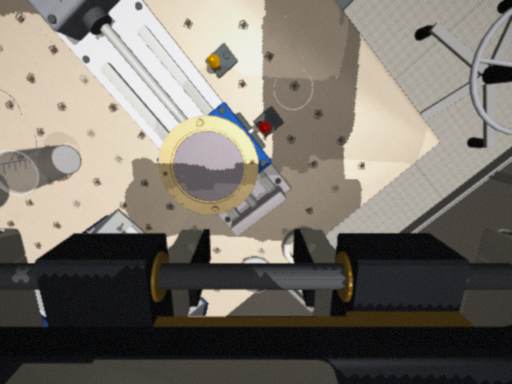

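The red pointer is at (265,127) and the yellow at (215,60). The blue carriage apron edge runs from (225,105) to (268,165). I'll zoom in.

```bash
python3 - <<'E'
from h import *
c=dict(np.load("pics/w5.npz"));P=cloud(c);f=c["frame"]
cv2.imwrite("pics/w5c.png",cv2.resize(f[95:170,215:315,::-1],(800,600),interpolation=cv2.INTER_CUBIC))
hsv=cv2.cvtColor(f,cv2.COLOR_RGB2HSV);H,S,V=cv2.split(hsv)
red=((H<8)|(H>172))&(S>120)&(V>60);red[:100]=0;red[150:]=0;red[:,:240]=0;red[:,300:]=0
yel=(H>12)&(H<30)&(S>150)&(V>90);yel[:45]=0;yel[80:]=0;yel[:,:195]=0;yel[:,240:]=0
for n,m in(("red",red),("yel",yel)):
    v,u=np.where(m);q=P[m];print(n,m.sum(),u.mean(),v.mean(),np.nanmean(q,0).round(4),np.nanpercentile(q[:,2],[5,50,95]).round(3),ray(c,u.mean(),v.mean(),.043).round(4))
b=(H>100)&(H<125)&(S>120)&(P[...,2]>.03)&(P[...,0]<.62)&(P[...,1]<.3)
w=P[b];print("blue",b.sum(),np.percentile(w[:,2],[5,50,95]).round(3),cv2.minAreaRect((w[:,:2]*1000).astype(np.float32)))
E
```

```text
red 124 264.43548387096774 126.68548387096774 [0.5063 0.2267 0.0376] [0.009 0.04  0.047] [0.5063 0.2263 0.043 ]
yel 139 213.37410071942446 60.78417266187051 [0.4996 0.1379 0.0406] [0.036 0.04  0.047] [0.4996 0.1383 0.043 ]
blue 1546 [0.039 0.319 0.327] ((548.6640014648438, 242.29847717285156), (100.04606628417969, 122.28544616699219), 22.50897979736328)
```

View pics/w5c.png

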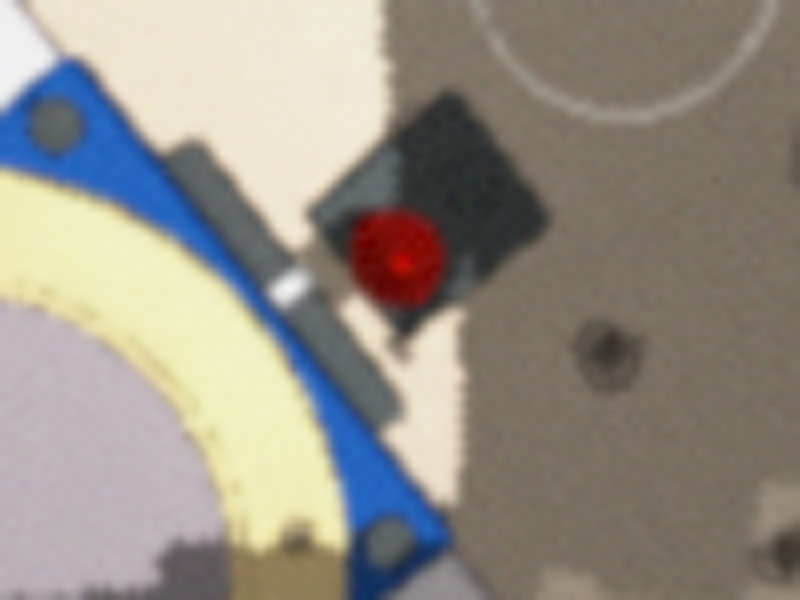

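The crop shows the white line mark centred at about (289,287) and the red cone apex at about (402,262). In full-image pixels these are (250.7,130.4) and (264.8,127.3).

```bash
cat >> h.py <<'E'
def gap(c,line,tip,a=85.7):
    L=ray(c,*line,.039);R=ray(c,*tip,.047);e=np.array([np.cos(np.radians(a)),np.sin(np.radians(a))])
    print("line",L.round(4),"tip",R.round(4),"remaining",((R-L)[:2]@e).round(4))
E
python3 - <<'E'
from h import *
c=dict(np.load("pics/w5.npz"));P=cloud(c)
gap(c,(250.7,130.4),(264.8,127.3))
q=P[122:133,258:272];i=np.unravel_index(np.nanargmax(q[...,2]),q.shape[:2]);print(q[i],i)
g=c["frame"].min(2);m=np.zeros_like(g);m[124:138,244:258]=g[124:138,244:258]>150
n,l,s,ce=cv2.connectedComponentsWithStats(m);print(s.tolist(),ce,P[130,250],P[131,251])
E
```

```text
line [0.5207 0.2188 0.039 ] tip [0.5065 0.2268 0.047 ] remaining 0.0069
[0.50609114 0.22658481 0.04918635] (np.int64(5), np.int64(7))
[[0, 0, 512, 384, 196568], [250, 124, 4, 2, 6], [249, 129, 5, 4, 16], [244, 132, 5, 6, 18]] [[255.50142953 191.51216882]
 [251.5        124.33333333]
 [250.8125     130.375     ]
 [245.38888889 135.33333333]] [0.52094798 0.21784148 0.04053517] [0.52087727 0.2194423  0.04066582]
```

```bash
python3 drive.py '[{"x": 1,"y": -1.28},{"x": 2,"y": -2.56},{"x": 3,"y": -3.84},{"x": 4,"y": -5.12},{"x": 5,"y": -6.4},{"x": 6,"y": -7.68},{"x": 7,"y": -8.96},{"x": 8,"y": -10.24},{"x": 8,"y": -10.24},{"x": 8,"y": -10.24}]'
python3 drive.py '[{"z": 1.2},{"z": 2.4},{"z": 3.2},{"z": 3.2}]' 0.05
python3 drive.py '[{},{},{},{},{},{},{}]' 0.01 20
```

```text
time_s: 15.58
tcp_pos: [0.6063, -0.0676, 0.2191]
eef_rot: [180.0, -0.1, -133.9]
contact_force: [0.1, 1.6, 0.6]
gripper_width: 0.0498
gripper_force: 0.0
time_s: 15.92
tcp_pos: [0.6037, -0.064, 0.1349]
eef_rot: [179.7, -0.3, -133.6]
contact_force: [-0.9, 0.8, -1.3]
gripper_width: 0.0501
gripper_force: 0.0
time_s: 16.5
tcp_pos: [0.6077, -0.0642, 0.1404]
eef_rot: [-179.9, 0.1, -133.6]
contact_force: [-0.1, 0.4, 2.1]
gripper_width: 0.0191
gripper_force: 20.0
```

Converted, 0.106 m is 4.24, 0.0999 m is 3.996.

```bash
python3 drive.py '[{"x": 0.564,"y": 0.06},{"x": 1.108,"y": 0.236},{"x": 1.6,"y": 0.52},{"x": 2.02,"y": 0.9},{"x": 2.356,"y": 1.36},{"x": 2.588,"y": 1.88},{"x": 2.704,"y": 2.436},{"x": 2.704,"y": 3.004},{"x": 2.588,"y": 3.56},{"x": 2.4,"y": 3.996},{"x": 2.256,"y": 4.24},{"x": 2.256,"y": 4.24}]'
python3 drive.py '[{},{}]'
python3 drive.py '[{},{},{},{},{"z": -1.2},{"z": -2.4},{"z": -3.2},{"z": -3.2}]' 0.05
```

```text
time_s: 17.5
tcp_pos: [0.4926, -0.0308, 0.1403]
eef_rot: [-179.9, 0.2, -133.5]
contact_force: [4.0, -0.1, -2.5]
gripper_width: 0.0189
gripper_force: 20.0
time_s: 17.67
tcp_pos: [0.4923, -0.0319, 0.1398]
eef_rot: [-179.9, 0.1, -133.5]
contact_force: [5.4, 0.6, -3.8]
gripper_width: 0.0189
gripper_force: 20.0
time_s: 18.33
tcp_pos: [0.4935, -0.032, 0.224]
eef_rot: [-179.8, 0.3, -133.5]
contact_force: [-0.1, 0.2, 0.7]
gripper_width: 0.0503
gripper_force: 0.0
```

Converted, -0.256 m is -10.24, -0.032 m is -1.28.

```bash
python3 drive.py '[{"x": -1.28,"y": 0.76},{"x": -2.56,"y": 1.52},{"x": -3.84,"y": 2.32},{"x": -5.12,"y": 3.08},{"x": -6.4,"y": 3.84},{"x": -7.68,"y": 4.64},{"x": -8.96,"y": 5.4},{"x": -10.24,"y": 6.16},{"x": -10.24,"y": 6.16},{"x": -10.24,"y": 6.16},{"x": -10.24,"y": 6.16}]'
python3 - <<'E'
from h import *
c=snap("wrist","w6");P=cloud(c);f=c["frame"]
t=proj(c,[.5065,.2268,.047]);L=proj(c,[.521,.2256,.039]);print(t,L)
g=f.min(2);x,y=L.round().astype(int);m=np.zeros_like(g);m[y-8:y+8,x-8:x+8]=g[y-8:y+8,x-8:x+8]>150
n,l,s,ce=cv2.connectedComponentsWithStats(m);print(s[1:].tolist(),ce[1:])
x0,y0=int(t[0])-50,int(t[1])-37;print(x0,y0)
cv2.imwrite("pics/w6c.png",cv2.resize(f[y0:y0+75,x0:x0+100,::-1],(800,600),interpolation=cv2.INTER_CUBIC))
c=snap("top","t3");P=cloud(c)
for n,lo,hi in(("boss",.127,.137),("grip",.155,.167)):
    m=(P[...,2]>lo)&(P[...,2]<hi)&(np.hypot(P[...,0]-.558,P[...,1]+.017)<.09);print(n,m.sum(),np.nanmean(P[m],0).round(4))
E
```

```text
time_s: 19.25
tcp_pos: [0.5558, 0.2592, 0.2187]
eef_rot: [180.0, -0.1, -133.6]
contact_force: [0.1, -1.3, 0.3]
gripper_width: 0.0498
gripper_force: 0.0
[263.36640262 129.02869867] [253.2564447  136.62463315]
[[251, 134, 10, 7, 38], [245, 138, 7, 7, 27]] [[255.89473684 136.71052632]
 [247.07407407 142.11111111]]
213 92
boss 202 [ 0.555  -0.0163  0.1321]
grip 69 [ 0.4914 -0.0315  0.1611]
```

View pics/w6c.png

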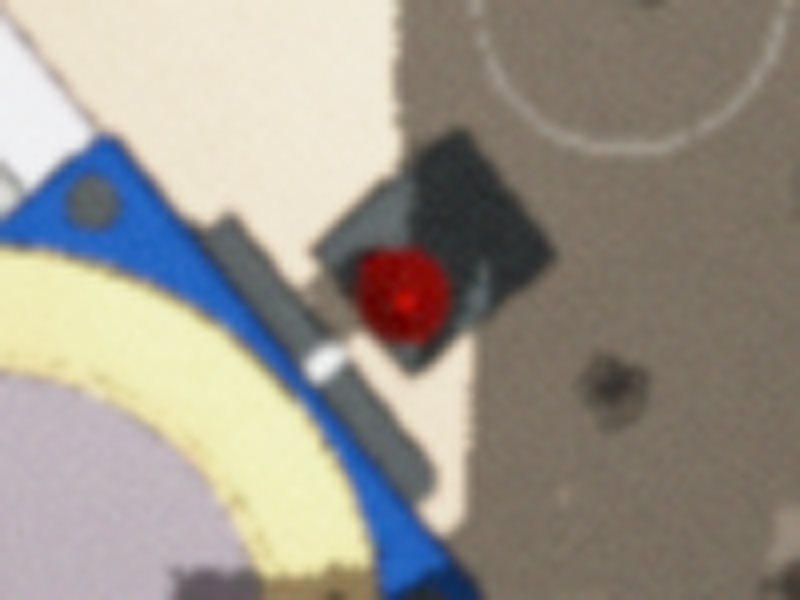

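The line is centred at crop (324,362), which is image (253.5,137.3). The cone apex is at crop (404,299), which is (263.5,129.4).

```bash
python3 - <<'E'
from h import *
c=dict(np.load("pics/w6.npz"));gap(c,(253.5,137.3),(263.5,129.4));gap(c,(253.5,137.3),(263.5,129.4),84.5)
# view 2: a scene-independent check from the pointer's base/cone midline via depth
P=cloud(c);f=c["frame"];H,S,V=cv2.split(cv2.cvtColor(f,cv2.COLOR_RGB2HSV))
m=((H<8)|(H>172))&(S>120)&(V>60);m[:115]=0;m[150:]=0;m[:,:245]=0;m[:,290:]=0
v,u=np.where(m);print(ray(c,u.mean(),v.mean(),.043).round(4))
print(r.get_state()["contact_force"])
E
```

```text
line [0.5213 0.2264 0.039 ] tip [0.5067 0.2272 0.047 ] remaining -0.0003
line [0.5213 0.2264 0.039 ] tip [0.5067 0.2272 0.047 ] remaining -0.0006
[0.5065 0.2261 0.043 ]
[-1.01014511 -0.34856642  0.35950669]
```

```bash
python3 -c "
from plant import r
print(r.close_job())"
```

```text
the job is handed in; nothing more can be done
None
```

The job is handed in: the crank is down on its seat on the shaft, and the white line measured about 0.5 mm from the red pointer's tip (limit 3 mm), with the gripper clear; no verdict came back.

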